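# Free a block from a toggle-clamp jig and set it in the vice

## Robot

A 6-joint arm with a two-finger parallel gripper is mounted at the origin on a cart in front of the work surface, level with it; the furniture and walls round the work are solid. World frame = base frame: x ahead of the robot, y to its left, z up, the work surface at z = 0. Lengths are in mm, angles in rad, forces in N, time in s.
With the tool pointing down it reaches from about 400 to 925 mm from the base axis. Payload 12.5 kg.
Tool frame: the origin (TCP) lies at the very end of the fingers, on their centre line; the grasp point (between the pads) lies grip_depth behind it (grip_depth is the distance from the TCP to the grasp point, in mm); z points along the fingers, y is the line along which they close (so a half turn about z gives the same grasp; the last joint's range is limited). The gripper opens to 95 mm and grips with 3 to 60 N. Pads are 20 mm wide; open, the fingers measure 119 mm over their backs; the gripper's body (75 mm by 180 mm) begins 59 mm behind the grasp point.
Start: joints at [-1.391, 0.491, 1.559, -0, 1.092, -0.106], TCP at [176.226, -599.659, 214.661] pointing down, gripper open.
Joint ranges: [-3.1, 3.1], [-0.84, 2.19], [0.05, 2.79], [-1.13, 4.28], [0.06, 2.93], [-2.69, 2.69]. Speed limits (rad/s): [2.22, 2.22, 2.79, 3.14, 3.14, 3.14].

## Interface

Orientations are given as [roll, pitch, yaw] about the fixed x, y, z axes, in that order (R = Rz(yaw) Ry(pitch) Rx(roll)).
In Python, from cell import state, read_camera, job_done, grip_depth gives the robot as it stands.
- The arm moves only by the tool drive_tool, never from a script. Its argument "targets" is a list of rows, each an object with "jaw": the opening, from 0 (shut) to 1 (fully open); "travel": the shift along the tool's x, y, z in m, a list of three; "twist": the turn about the tool's z in rad. In form: [{"jaw": jaw, "travel": [tx, ty, tz], "twist": twist}, ...]. A call has 1 to 8 rows; each row is the pose to reach, as a shift and turn from the pose commanded when the call began, along the tool's axes at that moment; what a row does not reach only later rows make up. A row lasts 1/12 s, in which the tool goes at most 41.7 mm and 7.16 degrees, less where a joint would pass 70% of its speed; a pose out of reach is approached as far as the arm can. A call with a gripper value outside its range is refused whole. The fingers move at their own pace and stop on an object; the grip force is fixed at half the most. Time passes only in rows, so rows that repeat a pose let the fingers close. It gives the time, the measured TCP pose, the force, the opening and the grip force at its end, in the units of the state.
- state(): the state, without advancing time (a new reading comes with each control period).
- read_camera(name): name is "scene" or "top" or "wrist"; returns a dict with "frame" (420x560x3 uint8, red, green, blue), "fx", "fy", "cx", "cy" (pixels), "k1" (the pictures are not rectified: a ray, as slopes to the right and down, at radius r is drawn at 1 + k1 r^2 times it, then the intrinsics apply), "R" (3x3) and "t" (3): a world point X has camera coordinates R X + t. Camera axes: x right, y down, z forward; pixel columns grow to the right and rows downward; lengths in mm; the calibration is good to about 2 mm. A picture is of the moment at which its call begins. There is no depth.
- job_done(): hands the job in; it is judged then, once.
The state is a dict: "t": time; "joints": joint angles; "qvel": joint speeds; "tau": joint torques, N m; "eef_pos": TCP position; "tcp_rot": TCP orientation; "ft_force": force on the tool from outside, world axes, zero at the start; "moment": the same for the moment, N m; "opening": opening from 0.0 (shut) to 1.0 (fully open); "grip_force": force on a finger pad.
Only numpy, scipy, OpenCV 4.12 (cv2) and the standard library are available. Lean on these libraries where they do the work, as an engineer would, in place of code of your own. Each camera call takes 0.05 s, during which the arm holds its last target. There are 200 camera calls.

## Task

Flip the jig's toggle clamp up past centre so that it stays open, lift the freed steel block out by its long faces and put it down flat on the bare worktop. Then take it again by its two short ends and lower it, the same face up, into the open gap of the small vice, so that it lies flat on the vice bed between the jaws with its ends sticking out evenly on both sides. Let go only when it is resting, never drop it, and leave the clamp open and the other things on the worktop where they are.

Things in the scene. Friction and masses are not known exactly. Their poses are not given: they have to be found in the camera images.
- jig: Fixed jig: aluminium base plate 190 x 70 mm, 10 mm thick, carrying a toggle clamp and the nest for the block. Origin on the worktop under the nest's middle; the plate runs from x = -135 to +55 mm, y -35 to +35. z up; x points from clamp to nest. Clamp cheeks (30 x 30 mm, up to 58 mm above the worktop) stand round x = -85 mm.
- nest (a point): Middle of the nest floor, on the base plate, 10 mm above the worktop; axes as the jig. Two dark end stops, 12 (x) x 36 (y) mm, stand at x = -33 and +33 mm, 54 mm apart inside, tops 38 mm above the worktop (higher than the block): its ends cannot be reached there, its long faces are free.
- clamp_pivot (a point): On the clamp's hinge axis, 85 mm from the nest middle towards jig -x and 50 mm above the worktop; axes as the jig (hinge along its y).
- clamp (a joint): Angle: 0 = clamped (the start), 1.85 rad = fully open at its stop. Arm and handle are one rigid steel bell crank on the pivot, 800 g, no spring: let go below about 0.65 rad (centre) it falls shut, past that it falls open by itself within a second and stays. Takes about 2 N at the handle. At 0 the arm is level along jig +x, the handle upright; opening swings the handle towards jig -x.
- handle_top (a point): Top end of the clamp's handle, on its centre line, 117 mm from the pivot (167 mm above the worktop when clamped). A round black sleeve, 16 to 19 mm thick, covers the last 75 mm; below it a 12 mm square bar. Moves and turns with the clamp; when fully open it lies back, about 20 mm above the worktop.
- clamp_foot (a point): Underside of the rubber foot (16 mm across) at the arm's end, 85 mm from the pivot; at clamp 0 it bears on the middle of the block's top. Moves and turns with the clamp. The arm is 17 mm wide, its top 9 mm above the pivot; the spindle reaches 22 mm above it. Open, the arm stands up a little behind the vertical over the pivot.
- block: Plain steel workpiece, a bar block 50 (own x) x 26 (own y) x 22 mm (z), about 200 g. Origin at the centre of its underside, z up. It starts in the nest, its x along jig x (either way is equal, it is symmetric), under the clamp foot, 2 mm clear of each end stop.
- vice: Fixed small steel toolmaker's vice, 50 x 159 x 46 mm, lying along its own y, screw handle at -y. Origin on the worktop, z up. Bed 44 mm wide (x), 16 mm above the worktop. Moving jaw (y = 8 to 30 mm, locked here) and end jaw (y = 61 to 79 mm) are 44 mm wide and reach 46 mm above the worktop.
- vice_bed (a point): Middle of the vice's open gap, on the bed, 16 mm above the worktop; axes as the vice. The gap is 31 mm (y), 30 mm deep, open at both x sides. The block goes here, its long x axis along this x (either way round): sunk below the jaw tops, 2.5 mm clear of each jaw, its ends standing 3 mm out at each side; only the ends can be gripped there.
- specimen: Bystander: round black mounted specimen, 30 mm across, 19 mm tall; origin under its centre.
- tape: Bystander: roll of tape lying flat, 100 mm across, 25 mm tall; origin under its centre.
- timer: Bystander: bench timer, 39 x 66 x 58 mm; origin under its centre.
- stapler: Bystander: black stapler lying along its y, 36 x 153 x 46 mm; origin under its centre.

How it is judged:
By the outcome, as a careful person would: the job done as asked, in the order asked, and still so for the second after the job is handed in, with the robot touching nothing.
It also fails if it takes over 61 s, if anything falls off the work surface, if the arm or the gripper's body presses on something with over 40 N, if the wrist force passes 120 N, or if a joint passes its speed limit or range.

## Working session

There is one attempt and no reset: what is moved stays moved. The work goes in short steps, Python scripts to look and compute and a tool call to move; the robot and the scene stay as the last step left them, time stands still between calls to the robot, and variables do not carry over. Pictures are saved under pics/ and viewed, at most 11 in all, crops included, and the job is handed in when it is done.

Besides the shell and the picture viewer there is one more tool, called after "Call:" by a JSON object that holds its "op" and its "data". drive_tool: Moves the arm, as the interface text tells. Its arguments: {"type":"object","properties":{"targets":{"type":"array"}},"required":["targets"]}

```bash
mkdir -p pics
python3 - <<'E'
from cell import *
import cv2
print(state(), grip_depth)
for n in ("scene","top"):
    c=read_camera(n); cv2.imwrite(f"pics/{n}0.png",c["frame"][:,:,::-1])
    print(n,{k:c[k] for k in c if k!="frame"})
E
```

```text
{'t': 0.0, 'joints': array([-1.39057502e+00,  4.91555068e-01,  1.55947290e+00, -1.34853905e-05,
        1.09169189e+00, -1.05625755e-01]), 'qvel': array([ 0.00115963,  0.00046961, -0.00033694,  0.0001231 ,  0.00136537,
       -0.00124953]), 'tau': array([-2.70351984e-04, -6.12632990e+01, -2.58179820e+01,  6.92579267e-02,
        4.82131785e-02, -8.22820152e-05]), 'eef_pos': array([ 176.18884739, -599.38730472,  214.05646303]), 'tcp_rot': array([-3.14047047e+00, -1.06947084e-04,  2.85853222e-01]), 'ft_force': array([0.21002008, 0.15302345, 0.57806947]), 'moment': array([-0.0137728 , -0.01483535, -0.02694149]), 'grip_force': 0.0, 'opening': 0.9988203769937465} 18.8
scene {'fx': 510.4905796863225, 'fy': 510.4905796863225, 'cx': 282.63195926676866, 'cy': 207.5193048898766, 'k1': -0.13004542721988482, 'R': array([[-0.73013191, -0.68301804,  0.01984332],
       [-0.44719665,  0.4556835 , -0.76965427],
       [ 0.51664548, -0.57082301, -0.63815244]]), 't': array([409.09266015, 421.27503852, 956.28324172])}
top {'fx': 513.2633263821182, 'fy': 513.2633263821182, 'cx': 284.50745391831015, 'cy': 207.90236148033406, 'k1': -0.09571036401480221, 'R': array([[-0.02010186, -0.99966575,  0.01625758],
       [-0.99566835,  0.01853978, -0.09110876],
       [ 0.0907769 , -0.01801861, -0.99570823]]), 't': array([ -86.67137108,  660.31841063, 1610.08204205])}
```

View pics/scene0.png

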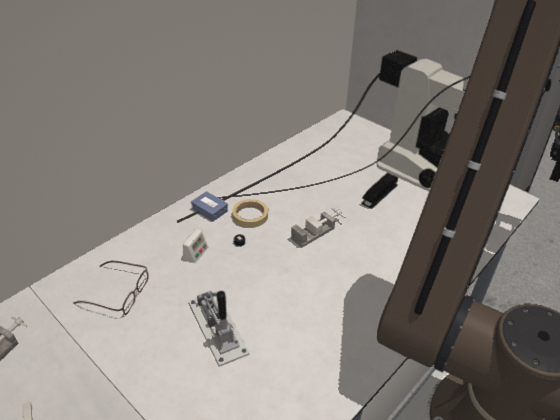

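View pics/top0.png

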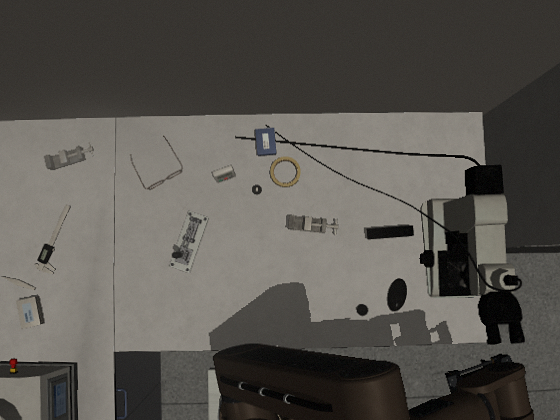

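The top view shows the jig at about (188,240), the vice at (312,224) with its screw handle to the right, the tape at (285,172), specimen at (257,189), timer at (223,173) and stapler at (389,232). The scene view shows the jig at (218,325) with the black handle at (222,305), and the vice at (315,230).

```bash
cat > h.py <<'E'
import numpy as np, cv2
from cell import *
def ray(c,u,v):
    K=np.array([[c["fx"],0,c["cx"]],[0,c["fy"],c["cy"]],[0,0,1]])
    p=cv2.undistortPoints(np.array([[[u,v]]],float),K,np.array([c["k1"],0,0,0.]))[0,0]
    R=np.array(c["R"]);o=-R.T@c["t"];d=R.T@np.array([p[0],p[1],1]);return o,d/np.linalg.norm(d)
def plane(c,u,v,z):
    o,d=ray(c,u,v);return o+d*(z-o[2])/d[2]
def proj(c,X):
    x=np.array(c["R"])@X+c["t"];s=x[:2]/x[2];s=s*(1+c["k1"]*(s@s))
    return s*c["fx"]+[c["cx"],c["cy"]]
def two(c1,p1,c2,p2):
    o1,d1=ray(c1,*p1);o2,d2=ray(c2,*p2)
    s=np.linalg.lstsq(np.c_[d1,-d2],o2-o1,rcond=None)[0]
    a=o1+s[0]*d1;b=o2+s[1]*d2;return (a+b)/2,np.linalg.norm(a-b)
def crop(f,x,y,w,h,s):
    return cv2.resize(f[y:y+h,x:x+w,::-1],None,fx=s,fy=s,interpolation=cv2.INTER_CUBIC)
E
python3 - <<'E'
from h import *
t=read_camera("top");s=read_camera("scene")
a=np.hstack([crop(t["frame"],155,200,66,50*80//50,6)[:300*2][:480//2*2], crop(s["frame"],180,280,66,80,6)])
a=np.vstack([a[:480], ])
b=np.hstack([crop(t["frame"],280,208,66,20,6),crop(s["frame"],285,203,66,20,6)])
cv2.imwrite("pics/c1.png",np.vstack([a,b])[:600])
print(plane(t,188,240,10),plane(t,310,223,30),plane(s,218,335,10))
E
```

```text
[562.38566288 213.1786485   10.        ] [ 608.6685627  -179.89565053   30.        ] [538.74488656 228.92275018  10.        ]
```

View pics/c1.png

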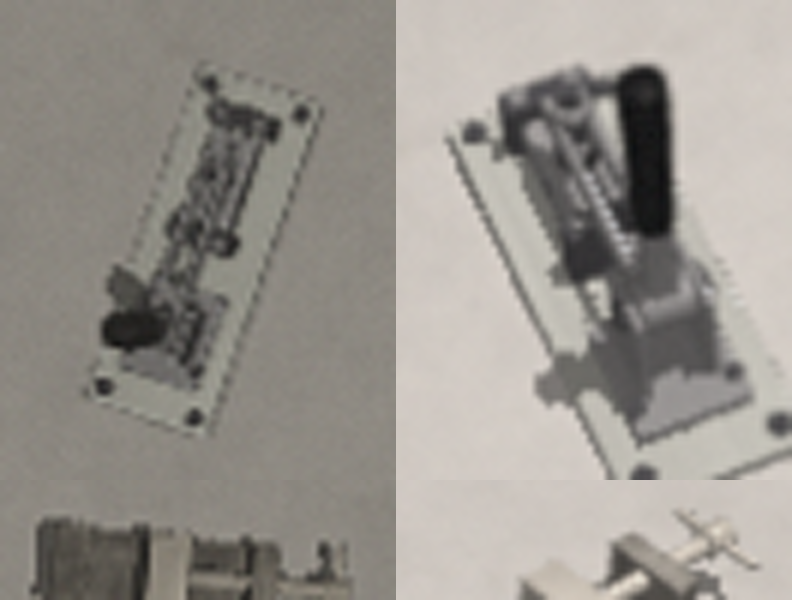

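```bash
cat >> h.py <<'E'
def travel(tgt,yaw=None,s=None):
    """tool-frame travel (m) and twist to a world TCP target, tool pointing down"""
    from scipy.spatial.transform import Rotation as Ro
    s=s or state();R=Ro.from_euler("xyz",s["tcp_rot"]).as_matrix()
    tr=R.T@(np.array(tgt,float)-s["eef_pos"])/1000
    tw=None if yaw is None else (-(yaw-s["tcp_rot"][2])+np.pi/2)%np.pi-np.pi/2
    print("tgt",np.round(tgt,1),"travel",np.round(tr,4),"twist",None if tw is None else round(tw,4),"at",np.round(s["eef_pos"],1),np.round(s["tcp_rot"],3))
E
python3 - <<'E'
from h import *
t=read_camera("top");s=read_camera("scene")
f=lambda p:(155+p[0]/6-.5,200+p[1]/6-.5)
C=np.array([plane(t,*f(p),10) for p in [(198,65),(322,108),(208,435),(85,392)]])
print(C.round(1)); far=(C[0]+C[1])/2;near=(C[2]+C[3])/2
d=(far-near);L=np.linalg.norm(d);d/=L;print(L,np.linalg.norm(C[0]-C[1]),d,np.degrees(np.arctan2(d[1],d[0])))
nest=near+d*135*L/190;print("nest",nest, "pivot",nest-85*d)
g=lambda p:(180+(p[0]-396)/6-.5,280+p[1]/6-.5)
print("handle top",two(t,f((116,330)),s,g((643,78))))
# proof: project plate into scene
for P in C: print(proj(s,P))
# vice top-view
v=lambda p:(280+p[0]/6-.5,208+(p[1]-480)/6-.5)
fr=t["frame"];cv2.imwrite("pics/c2.png",np.vstack([crop(fr,282,206,64,36,11),crop(s["frame"],282,198,64,18,11)])[:600])
E
```

```text
[[658.4 214.4  10. ]
 [633.9 147.5  10. ]
 [459.7 210.1  10. ]
 [483.7 276.1  10. ]]
185.13978527558186 71.25182283832117 [ 0.9420153  -0.33556993  0.        ] -19.607198972521815
nest [595.63278268 198.93044207  10.        ] pivot [515.56148241 227.45388635  10.        ]
handle top (array([516.0601471 , 227.94795344, 168.07717593]), np.float64(0.483715492485251))
[188.25173152 301.47431024]
[217.01299369 291.4564875 ]
[249.59378217 351.15047121]
[218.7126941  363.45390805]
```

View pics/c2.png

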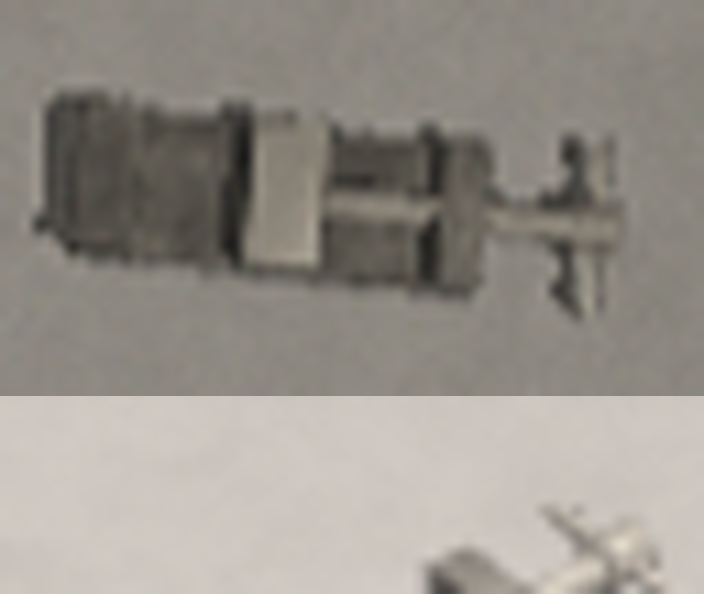

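The crop shows the vice with its end jaw at left (≈(285,217) in the full image) and its gap between (294..303,~220). The handle top triangulates to (516,228,168), which matches the pivot. Now I travel to the handle.

Run:
```python
from h import *
travel((330,-330,230),-0.342); travel((460,-50,230),-.342)
```

```text
tgt [ 330 -330  230] travel [ 0.2235 -0.2153 -0.0155] twist 0.6278 at [ 176.2 -599.6  214.5] [-3.141 -0.     0.286]
tgt [460 -50 230] travel [ 0.4272 -0.4473 -0.0154] twist 0.6278 at [ 176.2 -599.6  214.5] [-3.141 -0.     0.286]
```

Call:
{"op": "drive_tool", "data": {"targets": [{"jaw": 0, "travel": [0.028, -0.027, -0.01], "twist": 0.1}, {"jaw": 0, "travel": [0.056, -0.054, -0.0155], "twist": 0.2}, {"jaw": 0, "travel": [0.084, -0.081, -0.0155], "twist": 0.3}, {"jaw": 0, "travel": [0.112, -0.108, -0.0155], "twist": 0.4}, {"jaw": 0, "travel": [0.14, -0.135, -0.0155], "twist": 0.5}, {"jaw": 0, "travel": [0.168, -0.162, -0.0155], "twist": 0.628}, {"jaw": 0, "travel": [0.196, -0.189, -0.0155], "twist": 0.628}, {"jaw": 0, "travel": [0.2235, -0.2153, -0.0155], "twist": 0.628}]}}

```text
t: 0.97
eef_pos: [330.5, -328.2, 230.3]
tcp_rot: [3.141, -0.0, -0.344]
ft_force: [-0.4, -0.4, -0.2]
opening: 0.499
grip_force: 0.0
```

Run:
```python
from h import *
travel((460,0,230),-0.342); travel((515.6+.942*38,227.5-.3356*38,230),-.342)
```

```text
tgt [460   0 230] travel [ 1.130e-02 -3.527e-01  2.000e-04] twist -0.0018 at [ 330.5 -328.2  230.3] [ 3.141 -0.    -0.344]
tgt [551.4 214.7 230. ] travel [ 2.500e-02 -5.857e-01  2.000e-04] twist -0.0018 at [ 330.5 -328.2  230.3] [ 3.141 -0.    -0.344]
```

Call:
{"op": "drive_tool", "data": {"targets": [{"jaw": 0, "travel": [0.005, -0.038, 0], "twist": 0}, {"jaw": 0, "travel": [0.008, -0.076, 0], "twist": 0}, {"jaw": 0, "travel": [0.01, -0.114, 0], "twist": 0}, {"jaw": 0, "travel": [0.012, -0.152, 0], "twist": 0}, {"jaw": 0, "travel": [0.014, -0.19, 0], "twist": 0}, {"jaw": 0, "travel": [0.016, -0.228, 0], "twist": 0}, {"jaw": 0, "travel": [0.018, -0.266, 0], "twist": 0}, {"jaw": 0, "travel": [0.02, -0.304, 0], "twist": 0}]}}

```text
t: 1.63
eef_pos: [451.2, -48.5, 230.4]
tcp_rot: [3.142, -0.001, -0.342]
ft_force: [1.5, 0.1, 0.5]
opening: 0.008
grip_force: 0.0
```

Call:
{"op": "drive_tool", "data": {"targets": [{"jaw": 0, "travel": [0, -0.038, 0], "twist": 0}, {"jaw": 0, "travel": [0, -0.076, 0], "twist": 0}, {"jaw": 0, "travel": [0.003, -0.114, 0], "twist": 0}, {"jaw": 0, "travel": [0.005, -0.152, 0], "twist": 0}, {"jaw": 0, "travel": [0.005, -0.19, 0], "twist": 0}, {"jaw": 0, "travel": [0.005, -0.228, 0], "twist": 0}, {"jaw": 0, "travel": [0.005, -0.26, 0], "twist": 0}, {"jaw": 0, "travel": [0.005, -0.2817, 0], "twist": 0}]}}

```text
t: 2.3
eef_pos: [550.5, 216.1, 229.9]
tcp_rot: [-3.141, -0.0, -0.341]
ft_force: [0.0, 0.5, 0.4]
opening: 0.005
grip_force: 0.0
```

Run:
```python
from h import *
P=np.array([515.6,227.5]);d=np.array([.942,-.3356])
for x,z in((35,200),(35,116),(-57,116),(-57,230)): travel((*(P+d*x),z),-0.342)
w=read_camera("wrist");cv2.imwrite("pics/w1.png",w["frame"][:,:,::-1])
```

```text
tgt [548.6 215.8 200. ] travel [-0.0017  0.001   0.0299] twist 0.0014 at [550.5 216.1 229.9] [-3.141 -0.    -0.341]
tgt [548.6 215.8 116. ] travel [-0.0017  0.001   0.1139] twist 0.0014 at [550.5 216.1 229.9] [-3.141 -0.    -0.341]
tgt [461.9 246.6 116. ] travel [-0.0937  0.0009  0.1139] twist 0.0014 at [550.5 216.1 229.9] [-3.141 -0.    -0.341]
tgt [461.9 246.6 230. ] travel [-0.0937  0.0008 -0.0001] twist 0.0014 at [550.5 216.1 229.9] [-3.141 -0.    -0.341]
```

View pics/w1.png

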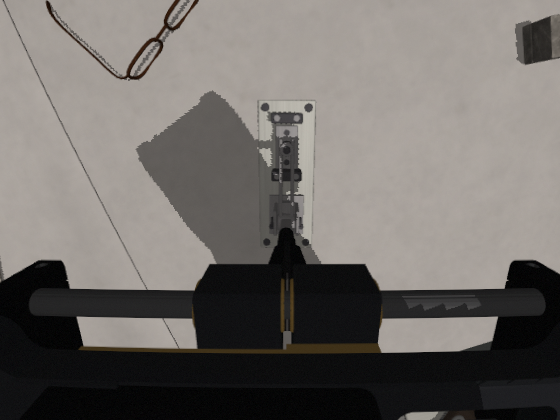

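The wrist view shows the jig straight ahead (x≈287, clamp and handle in line), and the closed fingers are centred on its axis. I descend between handle and arm and push.

Call:
{"op": "drive_tool", "data": {"targets": [{"jaw": 0, "travel": [-0.0017, 0.001, 0.03], "twist": 0}, {"jaw": 0, "travel": [-0.0017, 0.001, 0.055], "twist": 0}, {"jaw": 0, "travel": [-0.0017, 0.001, 0.08], "twist": 0}, {"jaw": 0, "travel": [-0.0017, 0.001, 0.1], "twist": 0}, {"jaw": 0, "travel": [-0.0017, 0.001, 0.114], "twist": 0}, {"jaw": 0, "travel": [-0.0017, 0.001, 0.114], "twist": 0}]}}

```text
t: 2.85
eef_pos: [546.8, 212.3, 113.3]
tcp_rot: [3.139, 0.004, -0.342]
ft_force: [-0.0, 0.2, -1.3]
opening: 0.004
grip_force: 0.0
```

Call:
{"op": "drive_tool", "data": {"targets": [{"jaw": 0, "travel": [-0.012, 0, 0], "twist": 0}, {"jaw": 0, "travel": [-0.024, 0, 0], "twist": 0}, {"jaw": 0, "travel": [-0.036, 0, 0], "twist": 0}, {"jaw": 0, "travel": [-0.048, 0, 0], "twist": 0}, {"jaw": 0, "travel": [-0.06, 0, 0], "twist": 0}]}}

```text
t: 3.27
eef_pos: [490.4, 233.6, 117.0]
tcp_rot: [-3.141, -0.001, -0.342]
ft_force: [2.0, -0.5, -0.8]
opening: 0.004
grip_force: 0.6
```

Call:
{"op": "drive_tool", "data": {"targets": [{"jaw": 0, "travel": [-0.012, 0, 0], "twist": 0}, {"jaw": 0, "travel": [-0.023, 0, 0], "twist": 0}, {"jaw": 0, "travel": [-0.034, 0, 0], "twist": 0}, {"jaw": 0, "travel": [-0.038, 0, -0.04], "twist": 0}, {"jaw": 0, "travel": [-0.038, 0, -0.08], "twist": 0}, {"jaw": 0, "travel": [-0.038, 0, -0.12], "twist": 0}, {"jaw": 0.5, "travel": [-0.038, 0, -0.14], "twist": 0}, {"jaw": 1, "travel": [-0.038, 0, -0.14], "twist": 0}]}}

```text
t: 3.93
eef_pos: [456.4, 246.7, 260.6]
tcp_rot: [-3.137, -0.005, -0.342]
ft_force: [0.5, -0.2, 0.1]
opening: 0.094
grip_force: 0.0
```

Run:
```python
from h import *
N=np.array([595.6,198.9]);travel((*(N),250),-0.342)
```

```text
tgt [595.6 198.9 250. ] travel [ 0.1471 -0.0016  0.0114] twist 0.0002 at [456.4 246.7 260.6] [-3.137 -0.005 -0.342]
```

Call:
{"op": "drive_tool", "data": {"targets": [{"jaw": 1, "travel": [0, 0, 0], "twist": 0}, {"jaw": 1, "travel": [0, 0, 0], "twist": 0}, {"jaw": 1, "travel": [0, 0, 0], "twist": 0}, {"jaw": 1, "travel": [0, 0, 0], "twist": 0}, {"jaw": 1, "travel": [0, 0, 0], "twist": 0}]}}

```text
t: 4.35
eef_pos: [455.5, 245.7, 255.1]
tcp_rot: [3.14, 0.001, -0.342]
ft_force: [-0.1, -0.4, 0.4]
opening: 0.437
grip_force: 0.0
```

Run:
```python
from h import *
w=read_camera("wrist");s=read_camera("scene");cv2.imwrite("pics/w2full.png",w["frame"][:,:,::-1])
N=np.array([595.6,198.9,10]);p=proj(w,N);print(p)
x0,y0=int(p[0])-40,max(0,int(p[1])-75);print(x0,y0)
a=crop(w["frame"],x0,y0,80,140,4);b=crop(s["frame"],170,270,100,140,4)
cv2.imwrite("pics/c3.png",np.hstack([a,b]));state()
print(w["R"],w["t"])
travel((*(N[:2]),250),-0.342)
```

```text
[284.76876529  63.61892666]
244 0
[[-0.33632638 -0.94174492  0.00103211]
 [-0.90551055  0.32368665  0.27436762]
 [-0.2587184   0.09134248 -0.96162432]] [385.1454305  290.48372499 525.2869248 ]
tgt [595.6 198.9 250. ] travel [ 0.1475 -0.0028  0.0054] twist -0.0002 at [455.7 245.8 255.5] [ 3.141e+00  1.000e-03 -3.420e-01]
```

View pics/c3.png

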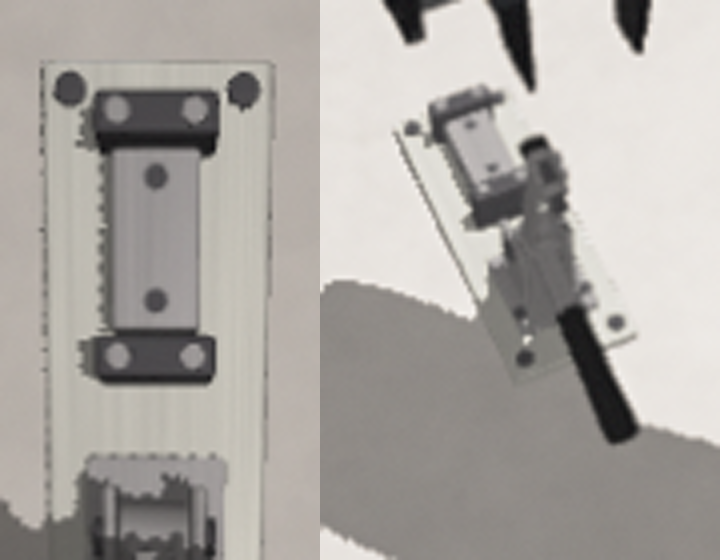

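The clamp is fully open, with the handle lying back. In the wrist crop the block's top spans (112..198, 150..330), and its two dark dots are at (155,177) and (155,300).

Run:
```python
from h import *
w=read_camera("wrist")
f=lambda x,y:(244+x/4-.5+.125,y/4-.5+.125)
q={k:plane(w,*f(*p),32) for k,p in dict(d1=(155,177),d2=(155,300),a=(112,150),b=(198,150),c=(199,328),d=(110,328)).items()}
for k in q:print(k,q[k].round(1))
m=(q["d1"]+q["d2"])/2;e=q["d1"]-q["d2"];print("mid",m,np.arctan2(e[1],e[0]),"corner mean",sum(q[k] for k in "abcd")/4,np.linalg.norm(q["a"]-q["b"]),np.linalg.norm(q["a"]-q["d"]))
p=[plane(w,*f(*p),10) for p in((42,62),(272,65))];print(p,(p[0]+p[1])/2)
travel((m[0],m[1],120),-.342);travel((m[0],m[1],14),-.342)
```

```text
d1 [613.5 195.5  32. ]
d2 [581.9 206.9  32. ]
a [624.5 204.7  32. ]
b [616.2 181.4  32. ]
c [570.2 197.2  32. ]
d [579.1 222.1  32. ]
mid [597.73230814 201.18038339  32.        ] -0.3461861710109627 corner mean [597.48400603 201.3504272   32.        ] 24.789113913775285 48.68141529700177
[array([660.03963674, 215.09964769,  10.        ]), array([635.98473006, 150.32592431,  10.        ])] [648.0121834 182.712786   10.       ]
tgt [597.7 201.2 120. ] travel [ 0.1488 -0.0058  0.1356] twist -0.0003 at [455.8 245.7 255.7] [ 3.141e+00  1.000e-03 -3.420e-01]
tgt [597.7 201.2  14. ] travel [ 0.1488 -0.0058  0.2416] twist -0.0003 at [455.8 245.7 255.7] [ 3.141e+00  1.000e-03 -3.420e-01]
```

Call:
{"op": "drive_tool", "data": {"targets": [{"jaw": 1, "travel": [0.035, -0.003, 0], "twist": 0}, {"jaw": 1, "travel": [0.07, -0.006, 0], "twist": 0}, {"jaw": 1, "travel": [0.11, -0.006, 0.02], "twist": 0}, {"jaw": 1, "travel": [0.148, -0.006, 0.05], "twist": 0}, {"jaw": 1, "travel": [0.148, -0.006, 0.085], "twist": 0}, {"jaw": 1, "travel": [0.148, -0.006, 0.12], "twist": 0}, {"jaw": 1, "travel": [0.148, -0.006, 0.15], "twist": 0}, {"jaw": 1, "travel": [0.148, -0.006, 0.15], "twist": 0}]}}

```text
t: 5.17
eef_pos: [594.7, 200.8, 100.1]
tcp_rot: [3.136, 0.008, -0.343]
ft_force: [-0.4, 0.1, -0.4]
opening: 0.995
grip_force: 0.0
```

Run:
```python
from h import *
travel((597.3,201.2,14),-.344)
```

```text
tgt [597.3 201.2  14. ] travel [ 0.003  -0.0017  0.086 ] twist 0.0012 at [594.7 200.8 100.1] [ 3.136  0.008 -0.343]
```

Call:
{"op": "drive_tool", "data": {"targets": [{"jaw": 1, "travel": [0.001, 0, 0.03], "twist": 0}, {"jaw": 1, "travel": [0.001, 0, 0.06], "twist": 0}, {"jaw": 1, "travel": [0.001, 0, 0.08], "twist": 0}, {"jaw": 1, "travel": [0.001, 0, 0.09], "twist": 0}, {"jaw": 1, "travel": [0.001, 0, 0.09], "twist": 0}, {"jaw": 1, "travel": [0.001, 0, 0.09], "twist": 0}, {"jaw": 1, "travel": [0.001, 0, 0.09], "twist": 0}]}}

```text
t: 5.75
eef_pos: [599.1, 201.7, 18.0]
tcp_rot: [-3.14, -0.002, -0.342]
ft_force: [0.4, -0.7, 0.6]
opening: 1.0
grip_force: 0.0
```

Run:
```python
from h import *
travel((597.3,201.2,14),-.344)
```

```text
tgt [597.3 201.2  14. ] travel [-0.0016  0.0011  0.004 ] twist 0.0019 at [599.1 201.7  18. ] [-3.14e+00 -2.00e-03 -3.42e-01]
```

Call:
{"op": "drive_tool", "data": {"targets": [{"jaw": 1, "travel": [-0.0015, 0, 0.004], "twist": 0}, {"jaw": 0.6, "travel": [-0.0015, 0, 0.004], "twist": 0}, {"jaw": 0.3, "travel": [-0.0015, 0, 0.004], "twist": 0}, {"jaw": 0, "travel": [-0.0015, 0, 0.004], "twist": 0}, {"jaw": 0, "travel": [-0.0015, 0, 0.004], "twist": 0}, {"jaw": 0, "travel": [-0.0015, 0, 0.004], "twist": 0}, {"jaw": 0, "travel": [-0.0015, 0, 0.004], "twist": 0}, {"jaw": 0, "travel": [-0.0015, 0, 0.004], "twist": 0}]}}

```text
t: 6.42
eef_pos: [596.8, 201.9, 12.1]
tcp_rot: [3.141, -0.0, -0.342]
ft_force: [0.7, -1.0, 0.1]
opening: 0.568
grip_force: 0.0
```

Call:
{"op": "drive_tool", "data": {"targets": [{"jaw": 0, "travel": [0, 0, 0], "twist": 0}, {"jaw": 0, "travel": [0, 0, 0], "twist": 0}, {"jaw": 0, "travel": [0, 0, 0], "twist": 0}, {"jaw": 0, "travel": [0, 0, 0], "twist": 0}, {"jaw": 0, "travel": [0, 0, 0], "twist": 0}, {"jaw": 0, "travel": [0, 0, 0], "twist": 0}]}}

```text
t: 6.92
eef_pos: [596.7, 201.8, 12.1]
tcp_rot: [3.141, 0.0, -0.342]
ft_force: [-0.3, -1.6, 0.2]
opening: 0.271
grip_force: 30.0
```

Call:
{"op": "drive_tool", "data": {"targets": [{"jaw": 0, "travel": [0, 0, -0.015], "twist": 0}, {"jaw": 0, "travel": [0, 0, -0.04], "twist": 0}, {"jaw": 0, "travel": [0, 0, -0.07], "twist": 0}, {"jaw": 0, "travel": [0, 0, -0.1], "twist": 0}, {"jaw": 0, "travel": [0, 0, -0.1], "twist": 0}, {"jaw": 0, "travel": [0, 0, -0.1], "twist": 0}]}}

```text
t: 7.42
eef_pos: [597.2, 202.1, 113.4]
tcp_rot: [-3.14, -0.002, -0.342]
ft_force: [-0.6, -0.1, -2.7]
opening: 0.274
grip_force: 30.0
```

Run:
```python
from h import *
travel((540,0,110),0);s=state();print(s["joints"],s["opening"],s["grip_force"])
```

```text
tgt [540   0 110] travel [0.0139 0.2096 0.0031] twist -0.3421 at [597.2 202.1 113.4] [-3.14e+00 -2.00e-03 -3.42e-01]
[ 2.21600672e-01  6.07725091e-01  1.64737748e+00 -3.75546261e-05
  8.83813927e-01  2.13454843e+00] 0.27389978293686906 29.999563694000244
```

Call:
{"op": "drive_tool", "data": {"targets": [{"jaw": 0, "travel": [0.001, 0.02, 0], "twist": -0.08}, {"jaw": 0, "travel": [0.003, 0.05, 0], "twist": -0.16}, {"jaw": 0, "travel": [0.005, 0.085, 0], "twist": -0.24}, {"jaw": 0, "travel": [0.008, 0.12, 0], "twist": -0.342}, {"jaw": 0, "travel": [0.01, 0.155, 0], "twist": -0.342}, {"jaw": 0, "travel": [0.012, 0.185, 0], "twist": -0.342}, {"jaw": 0, "travel": [0.0139, 0.2096, 0], "twist": -0.342}, {"jaw": 0, "travel": [0.0139, 0.2096, 0], "twist": -0.342}]}}

```text
t: 8.08
eef_pos: [537.7, -3.5, 110.6]
tcp_rot: [3.141, 0.003, -0.003]
ft_force: [0.1, 0.5, -2.5]
opening: 0.274
grip_force: 30.0
```

Call:
{"op": "drive_tool", "data": {"targets": [{"jaw": 0, "travel": [0, 0, 0.03], "twist": 0}, {"jaw": 0, "travel": [0, 0, 0.06], "twist": 0}, {"jaw": 0, "travel": [0, 0, 0.08], "twist": 0}, {"jaw": 0, "travel": [0, 0, 0.095], "twist": 0}, {"jaw": 0, "travel": [0, 0, 0.1], "twist": 0}, {"jaw": 0, "travel": [0, 0, 0.1], "twist": 0}, {"jaw": 0, "travel": [0, 0, 0.1], "twist": 0}]}}

```text
t: 8.67
eef_pos: [539.4, 0.1, 11.9]
tcp_rot: [-3.142, 0.001, 0.0]
ft_force: [0.1, -0.6, -1.5]
opening: 0.272
grip_force: 30.0
```

Call:
{"op": "drive_tool", "data": {"targets": [{"jaw": 0, "travel": [0, 0, 0.005], "twist": 0}, {"jaw": 0, "travel": [0, 0, 0.0085], "twist": 0}, {"jaw": 0, "travel": [0, 0, 0.0085], "twist": 0}, {"jaw": 0, "travel": [0, 0, 0.0085], "twist": 0}]}}

```text
t: 9.0
eef_pos: [539.6, -0.2, 3.8]
tcp_rot: [3.141, -0.0, -0.0]
ft_force: [-0.2, 0.7, -2.8]
opening: 0.27
grip_force: 30.0
```

Call:
{"op": "drive_tool", "data": {"targets": [{"jaw": 0, "travel": [0, 0, 0.0007], "twist": 0}, {"jaw": 0, "travel": [0, 0, 0.0014], "twist": 0}, {"jaw": 0, "travel": [0, 0, 0.0014], "twist": 0}, {"jaw": 0, "travel": [0, 0, 0.0014], "twist": 0}]}}

```text
t: 9.33
eef_pos: [539.6, -0.2, 2.3]
tcp_rot: [3.141, -0.0, -0.0]
ft_force: [-0.5, 0.2, -2.1]
opening: 0.277
grip_force: 30.0
```

Call:
{"op": "drive_tool", "data": {"targets": [{"jaw": 0, "travel": [0, 0, 0.0005], "twist": 0}, {"jaw": 0, "travel": [0, 0, 0.001], "twist": 0}, {"jaw": 0, "travel": [0, 0, 0.001], "twist": 0}]}}

```text
t: 9.58
eef_pos: [539.6, -0.2, 2.0]
tcp_rot: [3.141, -0.001, -0.0]
ft_force: [-3.1, -0.4, 9.7]
opening: 0.275
grip_force: 30.0
```

Call:
{"op": "drive_tool", "data": {"targets": [{"jaw": 0.4, "travel": [0, 0, 0], "twist": 0}, {"jaw": 0.5, "travel": [0, 0, 0], "twist": 0}, {"jaw": 0.6, "travel": [0, 0, 0], "twist": 0}, {"jaw": 0.8, "travel": [0, 0, 0], "twist": 0}, {"jaw": 0.9, "travel": [0, 0, 0], "twist": 0}, {"jaw": 1, "travel": [0, 0, -0.02], "twist": 0}, {"jaw": 1, "travel": [0, 0, -0.04], "twist": 0}, {"jaw": 1, "travel": [0, 0, -0.06], "twist": 0}]}}

```text
t: 10.25
eef_pos: [539.3, -0.2, 61.6]
tcp_rot: [-3.142, 0.001, -0.0]
ft_force: [-0.1, -0.1, -0.2]
opening: 0.771
grip_force: 0.0
```

Run:
```python
from h import *
travel((400,0,260),0);s=state();print(s["joints"],s["opening"])
```

```text
tgt [400   0 260] travel [-1.395e-01 -1.000e-04 -1.982e-01] twist -0.0002 at [ 5.393e+02 -2.000e-01  6.160e+01] [-3.142e+00  1.000e-03 -0.000e+00]
[-1.22773008e-01  5.80758588e-01  1.91328955e+00 -1.82671130e-04
  6.48592828e-01  1.44835556e+00] 0.7712312983691599
```

Call:
{"op": "drive_tool", "data": {"targets": [{"jaw": 1, "travel": [0, 0, -0.035], "twist": 0}, {"jaw": 1, "travel": [-0.01, 0.02, -0.07], "twist": 0}, {"jaw": 1, "travel": [-0.02, 0.045, -0.1], "twist": 0}, {"jaw": 1, "travel": [-0.03, 0.07, -0.13], "twist": 0}, {"jaw": 1, "travel": [-0.04, 0.1, -0.155], "twist": 0}, {"jaw": 1, "travel": [-0.05, 0.13, -0.18], "twist": 0}, {"jaw": 1, "travel": [-0.06, 0.155, -0.2], "twist": 0}, {"jaw": 1, "travel": [-0.06, 0.155, -0.2], "twist": 0}]}}

```text
t: 10.92
eef_pos: [479.4, -158.9, 265.0]
tcp_rot: [3.138, -0.005, -0.003]
ft_force: [0.7, -0.1, -0.2]
opening: 1.002
grip_force: 0.0
```

Call:
{"op": "drive_tool", "data": {"targets": [{"jaw": 1, "travel": [0, 0, 0], "twist": 0}, {"jaw": 1, "travel": [0, 0, 0], "twist": 0}, {"jaw": 1, "travel": [0, 0, 0], "twist": 0}]}}

```text
t: 11.17
eef_pos: [479.4, -154.2, 260.2]
tcp_rot: [-3.141, 0.002, 0.001]
ft_force: [-0.8, 0.5, -0.3]
opening: 0.998
grip_force: 0.0
```

Run:
```python
from h import *
w=read_camera("wrist");print(w["R"],w["t"])
p=proj(w,np.array([612,-160,30]));q=proj(w,np.array([539.6,0,22]));print(p,q,state()["eef_pos"])
x0,y0=int(p[0])-70,max(0,int(p[1])-60)
x0=min(max(x0,0),420);print(x0,y0)
f=w["frame"]
a=crop(f,x0,y0,140,90,5)
cv2.imwrite("pics/c4.png",a)
```

```text
[[-1.26937274e-04 -9.99998914e-01 -1.46808274e-03]
 [-9.61593160e-01 -2.80895620e-04  2.74478624e-01]
 [-2.74478738e-01  1.44653989e-03 -9.61592081e-01]] [-153.02420837  417.24751982  566.60923104]
[292.46912343  74.90363456] [168.36656094 136.55899466] [ 479.46081811 -154.14178298  260.20171824]
222 14
```

View pics/c4.png

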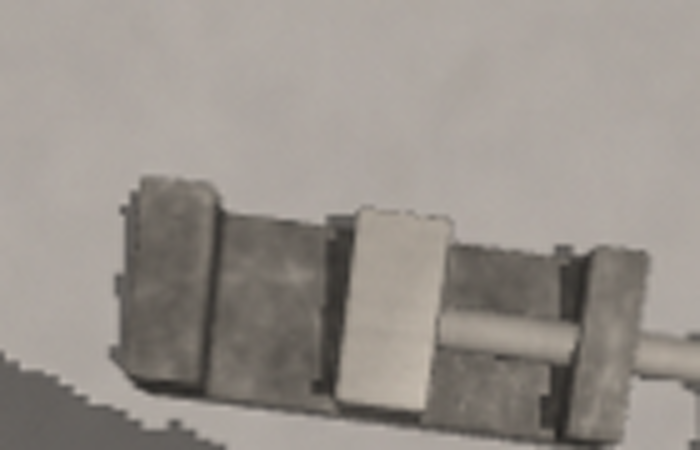

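The crop shows the end jaw top at (130..217, 178..388), the bed gap, and the bright moving jaw top with corners (357,210), (452,220), (428,410) and (337,403).

Run:
```python
from h import *
w=read_camera("wrist")
f=lambda p:plane(w,222+p[0]/5-.4,14+p[1]/5-.4,46)
A,B,C,D=[f(p) for p in((357,210),(452,220),(428,410),(337,403))]  # far-inner, far-outer, near-outer, near-inner
E,F=f((217,190)),f((204,385)); G=f((140,178))
n=lambda v:np.linalg.norm(v)
print("jaw",n(A-B),n(C-D),n(A-D),n(B-C),"end",n(E-F),n(E-G))
u=(A-D)/n(A-D);u2=(E-F)/n(E-F);u3=(B-C)/n(B-C)
print([np.degrees(np.arctan2(k[1],k[0])) for k in(u,u2,u3)], )
yv=(E+F)/2-(B+C)/2; print(np.degrees(np.arctan2(yv[1],yv[0]))-90)
x=(u+u2+u3);x/=n(x);y=np.array([-x[1],x[0],0])
print("gap",(E-A)@y,(F-D)@y,"center y",((E+F)/2@y+(A+D)/2@y)/2,"mid",(A+D+E+F)/4, "jaw ctr",(A+B+C+D)/4+y*(11+15.5), "yaw",np.arctan2(x[1],x[0]))
q=proj(w,np.array([539.6,0,22]));f=w["frame"]
x0,y0=int(q[0])-60,int(q[1])-50;print(x0,y0)
cv2.imwrite("pics/c5.png",crop(f,x0,y0,120,90,5))
```

```text
jaw 21.78426147557638 21.375910274357388 42.212235281920314 41.711149999655255 end 42.37668761055994 17.64954015681605
[np.float64(-6.087445382657659), np.float64(-5.0111388117829145), np.float64(-6.664170298442757)]
-6.4248152001151055
gap 32.106078307668064 31.310534676505423 center y -78.332872075727 mid [ 611.70694812 -142.19255027   46.        ] jaw ctr [ 611.45931219 -142.30897418   46.        ] yaw -0.103339616492236
108 86
```

View pics/c5.png

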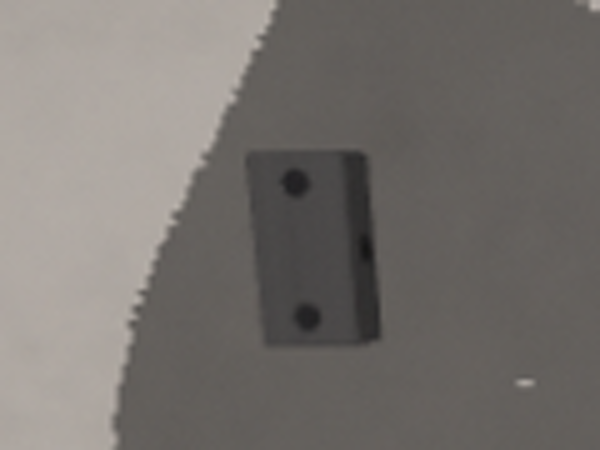

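The block lies flat at crop (248..365, 152..345), with its dots at (295,183) and (306,317). I use it to check the wrist calibration.

Run:
```python
from h import *
w=read_camera("wrist")
f=lambda p:plane(w,108+p[0]/5-.4,86+p[1]/5-.4,22)
a,b=f((295,183)),f((306,317));e=a-b
print((a+b)/2,np.arctan2(e[1],e[0]))
cs=[f(p) for p in((248,152),(343,152),(358,345),(265,345))];print(np.round(cs,1),sum(cs)/4)
m=(a+b)/2
travel((539.8,-.2,120),np.pi/2)
```

```text
[540.7565861    0.83470752  22.        ] -0.01105884845994316
[[565.5  12.1  22. ]
 [565.2 -12.5  22. ]
 [516.5 -12.1  22. ]
 [516.6  12.7  22. ]] [5.40953100e+02 4.99576081e-02 2.20000000e+01]
tgt [ 5.398e+02 -2.000e-01  1.200e+02] travel [ 0.0606 -0.1539  0.1404] twist -1.5697 at [ 479.6 -154.3  260.4] [-3.141e+00  1.000e-03  1.000e-03]
```

Call:
{"op": "drive_tool", "data": {"targets": [{"jaw": 1, "travel": [0.01, -0.02, 0], "twist": -0.11}, {"jaw": 1, "travel": [0.02, -0.045, 0.01], "twist": -0.22}, {"jaw": 1, "travel": [0.03, -0.07, 0.02], "twist": -0.33}, {"jaw": 1, "travel": [0.04, -0.1, 0.04], "twist": -0.44}, {"jaw": 1, "travel": [0.05, -0.125, 0.06], "twist": -0.55}, {"jaw": 1, "travel": [0.061, -0.154, 0.08], "twist": -0.66}, {"jaw": 1, "travel": [0.061, -0.154, 0.11], "twist": -0.77}, {"jaw": 1, "travel": [0.061, -0.154, 0.14], "twist": -0.88}]}}

```text
t: 11.98
eef_pos: [540.9, 1.1, 119.9]
tcp_rot: [3.141, -0.0, 0.889]
ft_force: [1.3, -0.5, -0.7]
opening: 1.001
grip_force: 0.0
```

Call:
{"op": "drive_tool", "data": {"targets": [{"jaw": 1, "travel": [0, 0, 0], "twist": -0.11}, {"jaw": 1, "travel": [0, 0, 0], "twist": -0.22}, {"jaw": 1, "travel": [0, 0, 0], "twist": -0.33}, {"jaw": 1, "travel": [0, 0, 0], "twist": -0.44}, {"jaw": 1, "travel": [0, 0, 0], "twist": -0.55}, {"jaw": 1, "travel": [0, 0, 0], "twist": -0.69}, {"jaw": 1, "travel": [0, 0, 0], "twist": -0.69}, {"jaw": 1, "travel": [0, 0, 0], "twist": -0.69}]}}

```text
t: 12.65
eef_pos: [540.4, -0.7, 120.9]
tcp_rot: [-3.141, -0.0, 1.568]
ft_force: [-0.3, -0.4, 0.1]
opening: 1.001
grip_force: 0.0
```

Run:
```python
from h import *
travel((540.3,0,6),1.566);print(state()["joints"])
```

```text
tgt [540.3   0.    6. ] travel [ 7.000e-04 -1.000e-04  1.149e-01] twist 0.0021 at [540.4  -0.7 120.9] [-3.141 -0.     1.568]
[-1.23495477e-01  4.91210549e-01  1.86615452e+00 -9.77067743e-05
  7.84832486e-01 -1.20735126e-01]
```

Call:
{"op": "drive_tool", "data": {"targets": [{"jaw": 1, "travel": [0.0005, 0, 0.035], "twist": 0}, {"jaw": 1, "travel": [0.0005, 0, 0.07], "twist": 0}, {"jaw": 1, "travel": [0.0005, 0, 0.1], "twist": 0}, {"jaw": 1, "travel": [0.0005, 0, 0.112], "twist": 0}, {"jaw": 1, "travel": [0.0005, 0, 0.116], "twist": 0}, {"jaw": 0.7, "travel": [0.0005, 0, 0.116], "twist": 0}, {"jaw": 0.6, "travel": [0.0005, 0, 0.116], "twist": 0}, {"jaw": 0.5, "travel": [0.0005, 0, 0.116], "twist": 0}]}}

```text
t: 13.32
eef_pos: [541.1, -0.7, 6.3]
tcp_rot: [3.14, 0.0, 1.569]
ft_force: [0.3, -0.5, 0.1]
opening: 0.845
grip_force: 0.0
```

Call:
{"op": "drive_tool", "data": {"targets": [{"jaw": 0.4, "travel": [0, 0, 0], "twist": 0}, {"jaw": 0.3, "travel": [0, 0, 0], "twist": 0}, {"jaw": 0.2, "travel": [0, 0, 0], "twist": 0}, {"jaw": 0, "travel": [0, 0, 0], "twist": 0}, {"jaw": 0, "travel": [0, 0, 0], "twist": 0}, {"jaw": 0, "travel": [0, 0, 0], "twist": 0}, {"jaw": 0, "travel": [0, 0, 0], "twist": 0}]}}

```text
t: 13.9
eef_pos: [540.6, -0.7, 5.5]
tcp_rot: [3.141, 0.0, 1.57]
ft_force: [-0.7, 0.1, 5.6]
opening: 0.521
grip_force: 30.0
```

Call:
{"op": "drive_tool", "data": {"targets": [{"jaw": 0, "travel": [0, 0, -0.02], "twist": 0}, {"jaw": 0, "travel": [0, 0, -0.05], "twist": 0}, {"jaw": 0, "travel": [0, 0, -0.08], "twist": 0}, {"jaw": 0, "travel": [0, 0, -0.11], "twist": 0}, {"jaw": 0, "travel": [0, 0, -0.11], "twist": 0}, {"jaw": 0, "travel": [0, 0, -0.11], "twist": 0}]}}

```text
t: 14.4
eef_pos: [540.8, -0.7, 116.1]
tcp_rot: [3.139, 0.0, 1.57]
ft_force: [-0.5, 0.6, -3.7]
opening: 0.525
grip_force: 30.0
```

Run:
```python
from h import *
travel((611.5,-142.7,110),1.466);print(state()["grip_force"])
```

```text
tgt [ 611.5 -142.7  110. ] travel [-0.1419  0.0708  0.0063] twist 0.1037 at [540.8  -0.7 116.1] [3.139 0.    1.57 ]
29.999239146709442
```

Call:
{"op": "drive_tool", "data": {"targets": [{"jaw": 0, "travel": [-0.02, 0.01, 0], "twist": 0.05}, {"jaw": 0, "travel": [-0.05, 0.025, 0], "twist": 0.104}, {"jaw": 0, "travel": [-0.08, 0.04, 0], "twist": 0.104}, {"jaw": 0, "travel": [-0.11, 0.055, 0], "twist": 0.104}, {"jaw": 0, "travel": [-0.135, 0.067, 0], "twist": 0.104}, {"jaw": 0, "travel": [-0.142, 0.0708, 0], "twist": 0.104}, {"jaw": 0, "travel": [-0.142, 0.0708, 0], "twist": 0.104}, {"jaw": 0, "travel": [-0.142, 0.0708, 0], "twist": 0.104}]}}

```text
t: 15.07
eef_pos: [610.1, -142.2, 113.4]
tcp_rot: [-3.139, -0.001, 1.465]
ft_force: [0.2, 1.1, -2.0]
opening: 0.527
grip_force: 30.0
```

Run:
```python
from h import *
travel((611.5,-142.7,62),1.466)
```

```text
tgt [ 611.5 -142.7   62. ] travel [-0.0004  0.0016  0.0514] twist -0.0009 at [ 610.1 -142.2  113.4] [-3.139e+00 -1.000e-03  1.465e+00]
```

Call:
{"op": "drive_tool", "data": {"targets": [{"jaw": 0, "travel": [0, 0.001, 0.02], "twist": 0}, {"jaw": 0, "travel": [0, 0.001, 0.04], "twist": 0}, {"jaw": 0, "travel": [0, 0.001, 0.051], "twist": 0}, {"jaw": 0, "travel": [0, 0.001, 0.051], "twist": 0}, {"jaw": 0, "travel": [0, 0.001, 0.051], "twist": 0}]}}

```text
t: 15.48
eef_pos: [611.8, -141.9, 63.9]
tcp_rot: [-3.14, -0.0, 1.467]
ft_force: [-0.2, 0.1, -1.9]
opening: 0.525
grip_force: 30.0
```

Run:
```python
from h import *
w=read_camera("wrist");print(np.round(w["R"],3));s=read_camera("scene")
p=proj(w,np.array([611.6,-142.2,46]));q=proj(s,np.array([611.6,-142.2,46]));print(p,q)
x0,y0=int(p[0])-50,min(int(p[1])-70,280);x1,y1=int(q[0])-45,int(q[1])-50;print(x0,y0,x1,y1)
a=crop(w["frame"],x0,y0,100,140,4);b=crop(s["frame"],x1,y1,90,100,4)
b=cv2.copyMakeBorder(b,0,160,0,0,cv2.BORDER_CONSTANT);cv2.imwrite("pics/c6.png",np.hstack([a,b]));travel((611.5,-142.7,62),1.466)
```

```text
[[ 0.995 -0.105 -0.003]
 [-0.1   -0.957  0.271]
 [-0.031 -0.269 -0.963]]
[286.40584759 246.79188636] [305.97866767 225.85049814]
236 176 260 175
tgt [ 611.5 -142.7   62. ] travel [-0.0003 -0.001   0.0031] twist 0.0003 at [ 612.5 -142.5   65.1] [3.141 0.    1.466]
```

View pics/c6.png

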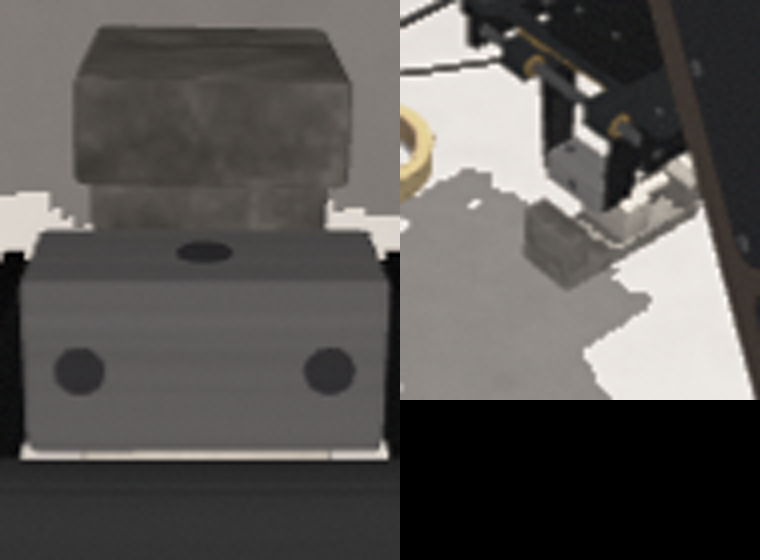

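The wrist crop shows the end jaw top (75..350, 80..185), the bed strip below it, and the block top (22..388, 280..450) held over the gap. I check the lateral and y alignment from these pixels.

Run:
```python
from h import *
w=read_camera("wrist");f=lambda x,y,z:plane(w,236+x/4-.375,176+y/4-.375,z)
vx=np.array([np.cos(-.105),np.sin(-.105),0]);vy=np.array([-vx[1],vx[0],0]);V=np.array([611.6,-142.2,0])
e=state()["eef_pos"];print(e)
for n,x,y,z in(("jawL far",75,80,46),("jawR far",350,80,46),("jawL near",75,184,46),("jawR near",348,184,46)):
    P=f(x,y,z)-V;print(n,(P@vx).round(1),(P@vy).round(1))
zb=e[2]-5.5+22
for n,x,y in(("bL far",27,280),("bR far",384,280),("bL near",22,447),("bR near",385,447),("dotL",79,371),("dotR",330,371)):
    P=f(x,y,zb)-V;print(n,(P@vx).round(1),(P@vy).round(1))
print("tcp",(e-V)@vx,(e-V)@vy)
```

```text
[ 612.59614896 -142.69983719   65.2906394 ]
jawL far -19.2 33.4
jawR far 23.8 33.3
jawL near -19.7 16.3
jawR near 24.0 16.3
bL far -22.5 14.4
bR far 24.9 14.4
bL near -24.2 -10.5
bR near 26.1 -10.5
dotL -16.0 1.1
dotR 18.1 1.1
tcp 1.0430492551951793 -0.3926808131443436
```

Call:
{"op": "drive_tool", "data": {"targets": [{"jaw": 0, "travel": [-0.0005, 0.001, 0], "twist": 0}, {"jaw": 0, "travel": [-0.0005, 0.001, 0.004], "twist": 0}, {"jaw": 0, "travel": [-0.0005, 0.001, 0.009], "twist": 0}, {"jaw": 0, "travel": [-0.0005, 0.001, 0.014], "twist": 0}, {"jaw": 0, "travel": [-0.0005, 0.001, 0.018], "twist": 0}, {"jaw": 0, "travel": [-0.0005, 0.001, 0.018], "twist": 0}]}}

```text
t: 16.13
eef_pos: [612.6, -143.4, 45.0]
tcp_rot: [-3.14, -0.0, 1.466]
ft_force: [-1.0, -0.7, -2.0]
opening: 0.524
grip_force: 30.0
```

Call:
{"op": "drive_tool", "data": {"targets": [{"jaw": 0, "travel": [0, 0, 0.004], "twist": 0}, {"jaw": 0, "travel": [0, 0, 0.008], "twist": 0}, {"jaw": 0, "travel": [0, 0, 0.012], "twist": 0}, {"jaw": 0, "travel": [0, 0, 0.016], "twist": 0}, {"jaw": 0, "travel": [0, 0, 0.019], "twist": 0}, {"jaw": 0, "travel": [0, 0, 0.019], "twist": 0}, {"jaw": 0, "travel": [0, 0, 0.019], "twist": 0}]}}

```text
t: 16.72
eef_pos: [613.1, -143.5, 27.0]
tcp_rot: [-3.141, 0.0, 1.466]
ft_force: [0.9, -0.4, -2.8]
opening: 0.519
grip_force: 30.0
```

Call:
{"op": "drive_tool", "data": {"targets": [{"jaw": 0, "travel": [0, 0, 0.002], "twist": 0}, {"jaw": 0, "travel": [0, 0, 0.004], "twist": 0}, {"jaw": 0, "travel": [0, 0, 0.0045], "twist": 0}, {"jaw": 0, "travel": [0, 0, 0.0045], "twist": 0}, {"jaw": 0, "travel": [0, 0, 0.0045], "twist": 0}]}}

```text
t: 17.13
eef_pos: [613.1, -143.5, 22.7]
tcp_rot: [3.142, 0.0, 1.466]
ft_force: [0.4, 0.2, -2.1]
opening: 0.521
grip_force: 30.0
```

Run:
```python
from h import *
w=read_camera("wrist")
p=proj(w,np.array([611.6,-142.2,38]));x0,y0=int(p[0])-70,int(p[1])-90;print(p,x0,y0,state()["eef_pos"],state()["ft_force"])
cv2.imwrite("pics/c7.png",crop(w["frame"],x0,y0,140,140,4))
```

```text
[283.4828556  267.65566111] 213 177 [ 613.14160923 -143.48266764   22.7806508 ] [ 0.05483633  0.31715665 -2.85298293]
```

View pics/c7.png

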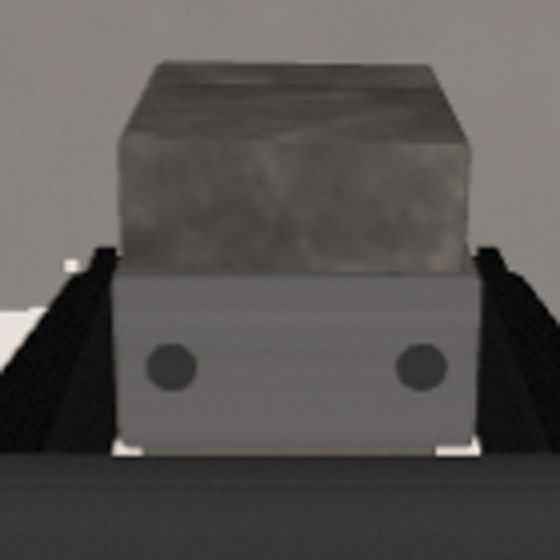

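The block sits between the jaws. Its centre is at column ≈296 and the jaw's at ≈295, so it is even to within about 0.3 mm. Next I lower it to contact.

Call:
{"op": "drive_tool", "data": {"targets": [{"jaw": 0, "travel": [0, 0, 0.0005], "twist": 0}, {"jaw": 0, "travel": [0, 0, 0.001], "twist": 0}, {"jaw": 0, "travel": [0, 0, 0.001], "twist": 0}, {"jaw": 0, "travel": [0, 0, 0.001], "twist": 0}]}}

```text
t: 17.52
eef_pos: [613.1, -143.5, 21.7]
tcp_rot: [-3.142, 0.0, 1.466]
ft_force: [-0.5, -1.0, -1.9]
opening: 0.527
grip_force: 30.0
```

Call:
{"op": "drive_tool", "data": {"targets": [{"jaw": 0, "travel": [0, 0, 0.0004], "twist": 0}, {"jaw": 0, "travel": [0, 0, 0.0006], "twist": 0}, {"jaw": 0, "travel": [0, 0, 0.0006], "twist": 0}]}}

```text
t: 17.77
eef_pos: [613.1, -143.5, 21.5]
tcp_rot: [3.141, 0.0, 1.466]
ft_force: [-1.8, 0.5, 4.8]
opening: 0.527
grip_force: 30.0
```

Call:
{"op": "drive_tool", "data": {"targets": [{"jaw": 0.55, "travel": [0, 0, 0.0002], "twist": 0}, {"jaw": 0.6, "travel": [0, 0, 0.0002], "twist": 0}, {"jaw": 0.7, "travel": [0, 0, 0.0002], "twist": 0}, {"jaw": 0.8, "travel": [0, 0, 0.0002], "twist": 0}, {"jaw": 0.8, "travel": [0, 0, 0.0002], "twist": 0}, {"jaw": 0.8, "travel": [0, 0, 0.0002], "twist": 0}]}}

```text
t: 18.27
eef_pos: [613.1, -143.5, 20.9]
tcp_rot: [3.142, 0.0, 1.466]
ft_force: [-0.1, 0.1, 0.7]
opening: 0.786
grip_force: 0.0
```

Call:
{"op": "drive_tool", "data": {"targets": [{"jaw": 0.8, "travel": [0, 0, -0.015], "twist": 0}, {"jaw": 0.8, "travel": [0, 0, -0.04], "twist": 0}, {"jaw": 0.8, "travel": [0, 0, -0.08], "twist": 0}, {"jaw": 0.8, "travel": [0, 0, -0.12], "twist": 0}, {"jaw": 0.8, "travel": [0, 0, -0.16], "twist": 0}, {"jaw": 0.8, "travel": [0, 0, -0.18], "twist": 0}, {"jaw": 0.8, "travel": [0, 0, -0.18], "twist": 0}, {"jaw": 0.8, "travel": [0, 0, -0.18], "twist": 0}]}}

```text
t: 18.93
eef_pos: [613.3, -143.5, 201.9]
tcp_rot: [3.14, 0.001, 1.466]
ft_force: [-1.1, -0.6, 0.2]
opening: 0.801
grip_force: 0.0
```

Run:
```python
from h import *
w=read_camera("wrist");s=read_camera("scene")
p=proj(w,np.array([611.6,-142.2,38]));x0,y0=int(p[0])-50,min(int(p[1])-60,300);print(p,x0,y0,state()["eef_pos"],state()["qvel"].round(3))
b=crop(s["frame"],180,180,190,190,2);a=crop(w["frame"],x0,y0,95,95,4);cv2.imwrite("pics/c8.png",np.hstack([a,b]))
```

```text
[284.86629732 194.67077764] 234 134 [ 612.58117935 -143.26674147  199.67845957] [ 0.001  0.016  0.003 -0.002  0.002 -0.001]
```

View pics/c8.png

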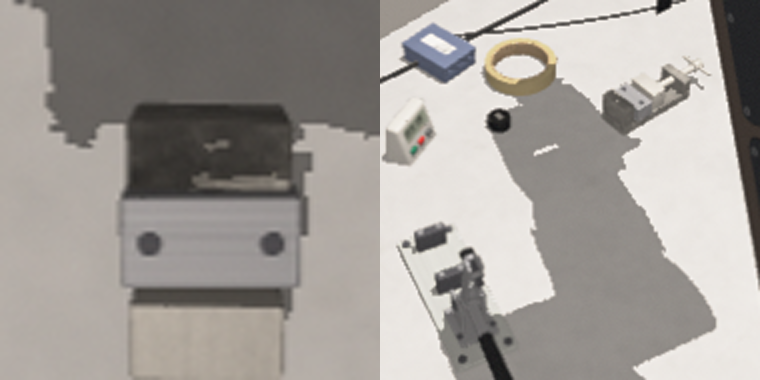

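```bash
python3 -c "
from cell import *
print(job_done())"
```

```text
the job is handed in; nothing more can be done
None
```

The job is handed in at about 19 s of the 61 s allowed: the clamp stayed open, and the block was set down on the worktop, regripped by its ends and released resting on the vice bed, its ends even to about 0.5 mm in the last picture.

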